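# Assemble the chainwheel, spacer and cap on an anchor windlass

## Robot

A 6-joint arm with a two-finger parallel gripper is mounted at the origin on the work surface. World frame = base frame: x ahead of the robot, y to its left, z up, the work surface at z = 0. Lengths are in m, angles in rad, forces in N, time in s.
With the tool pointing down it reaches from about 0.325 to 0.85 m from the base axis. Payload 15.5 kg.
Tool frame: the origin (TCP) lies on the centre line of the jaws, within the pads' length; the fingertips stand 11 mm ahead of it and the grasp point (between the pads) lies 8 mm behind it (manip.tips_ahead is the distance from the TCP to the fingertips, in m); z points along the fingers, y is the line along which they close (so a half turn about z gives the same grasp; the last joint's range is limited). The gripper opens to 91 mm and grips with 3 to 60 N. Pads are 32 mm wide; open, the fingers measure 118 mm over their backs; the gripper's body (76 mm by 178 mm) begins 60 mm behind the grasp point.
Start: joints at [-1.339, 0.494, 1.345, -0, 1.302, -0.096], TCP at [0.201, -0.592, 0.225] pointing down, gripper open.
Joint ranges: [-2.91, 2.91], [-0.82, 2.16], [0.22, 2.67], [-1.22, 4.37], [0.12, 2.79], [-3.08, 3.08]. Speed limits (rad/s): [1.89, 1.89, 2.57, 3.01, 3.01, 3.01].

## Interface

Orientations are given as a rotation vector (axis times angle).
In Python, from plant import manip gives the robot as it stands.
- The arm moves only by the shell command python3 -m pendant 'ROWS' [FORCE]. ROWS is text: rows parted by semicolons, each of 7 numbers parted by spaces: the shift along the tool's x, y, z in mm, then the turn, a rotation vector about the tool's x, y, z in degrees, then the closure, from -1 (fully open) to 1 (shut). A call has 1 to 20 rows; each row is the pose to reach, as a shift and turn from the pose commanded when the call began, along the tool's axes at that moment; what a row does not reach only later rows make up. A row lasts 1/8 s, in which the tool goes at most 62.5 mm and 10.7 degrees, less where a joint would pass 70% of its speed; a pose out of reach is approached as far as the arm can. A call with a gripper value outside its range is refused whole. The fingers move at their own pace and stop on an object; FORCE is the grip in N (left out, the last holds). Time passes only in rows, so rows that repeat a pose let the fingers close. It gives the time, the measured TCP pose, the force, the opening and the grip force at its end, in the units of the state.
- manip.sense(): the state, without advancing time (a new reading comes with each control period).
- manip.grab_frame(name): name is "side" or "top"; returns the picture (480x640x3 uint8, red, green, blue); there is no depth.
- manip.get_calibration(name): a dict with "mtx" (3x3 intrinsics, pixels), "camera_from_world" (4x4, takes a point from world to camera coordinates). Camera axes: x right, y down, z forward; pixel columns grow to the right and rows downward; lengths in m; the calibration is good to about 2 mm. A picture is of the moment at which its call begins. get_calibration takes no time and is no camera call.
- manip.finish_job(): hands the job in; it is judged then, once.
The state is a dict: "time": time; "joint_positions": joint angles; "joint_vel": joint speeds; "effort": joint torques, N m; "ee_pos": TCP position; "eef_rot": TCP orientation; "contact_force": force on the tool from outside, world axes, zero at the start; "moment": the same for the moment, N m; "width": opening from 0.0 (shut) to 1.0 (fully open); "gripper_force": force on a finger pad.
Only numpy, scipy, OpenCV 4.12 (cv2) and the standard library are available. Lean on these libraries where they do the work, as an engineer would, in place of code of your own. Each camera call takes 0.05 s, during which the arm holds its last target. There are 200 camera calls.

## Task

Rebuild the anchor windlass on the bench: put the chainwheel on the shaft, hub up, and feel it round until it drops over the cross-pin and sits fully down on the base; then lay the brass spacer ring on its hub, and last set the knobbed cap over the shaft end, fully down on the spacer. Use light pressure only and force nothing (35 N is too much), let go of everything, and leave the other goods on the bench where they are.

Things in the scene. Friction and masses are not known exactly. Their poses are not given: they have to be found in the camera images.
- seat (a point): Centre of the flat top of the windlass base's round steel seat (80 mm across, 30 mm above the bench; a sprung washer that gives 1 mm per 7 N, 3 mm at most; this point stays); z up along the shaft axis, x along the housing's long side. Here rises the shaft, 16 mm in diameter, 72 mm tall, its top 6 mm tapering to 8 mm.
- base: Windlass base: fixed white housing 150 x 110 x 22 mm, origin 30 mm below the seat. A round cross-pin, 5 mm thick, 48 mm long, goes level through the shaft, its upper side 9 mm above the seat. Shaft and pin are braked, they do not turn, but the pin's direction is NOT measured: within 0.78 rad either side of the housing's x axis.
- wheel_center (a point): Steel chainwheel (first layer), 0.35 to 0.53 kg, 44 mm high: round flange 84 mm across, 20 mm high; above it a square hub 40 x 40 mm, 24 mm high, to grip by; 19 mm bore right through. This point: on the axis, half-way up (22 mm above the underside). x and y are parallel to the hub's sides. It starts hub up.
- wheel: The chainwheel (origin: centre of its underside). Two grooves cross under it, along x and y, 9 mm wide, 13 mm deep. It goes down on the seat only when one lies over the pin within about 0.08 rad (any quarter turn); else it stops on the pin, 9 mm too high. Turned with light pressure, it drops over the pin.
- spacer_center (a point): Brass spacer ring (second layer), 50 mm across, 19 mm bore, 12 mm thick, about 0.13 kg, lying flat; either face up is right. This point is its centre, half-way up (6 mm). It goes on top of the chainwheel's hub.
- cap_center (a point): Aluminium cap (third layer), about 0.22 kg, 44 mm high: a disc 56 mm across, 24 mm high, with a round knob 30 mm across, 20 mm high on top to grip by. Blind bore underneath, 19 mm wide, 18 mm deep, goes over the shaft's end. This point: on the axis, half-way up (22 mm). It starts knob up and finally rests on the spacer.
- spacer: the spacer again (origin: centre of its underside)
- cap: the cap again (origin: centre of its underside)
- bow_shackle: bystander: steel bow shackle, 65 x 60 x 12 mm
- small_shackle: bystander: small steel shackle, 45 x 45 x 9 mm
- grease_jar: bystander: round jar, 56 mm across, 60 mm tall
- wrench: bystander: steel wrench, 170 mm long
- carton: bystander: cardboard carton 70 x 50 x 45 mm
- thin_washer: bystander: small thin steel washer, 34 mm across, 5 mm thick, not part of the windlass
- chain_link: bystander: single steel chain link, 71 x 31 x 9 mm
Things that resemble listed ones, but are neither listed nor needed, are in the scene too. Leave any orange or red look-alike of the spacer alone.

How it is judged:
By the outcome, as a careful person would: the job done as asked, in the order asked, and still so for the second after the job is handed in, with the robot touching nothing.
It also fails if it takes over 72 s, if anything falls off the work surface, if the arm or the gripper's body presses on something with over 40 N, if the wrist force passes 120 N, or if a joint passes its speed limit or range.

## Working session

There is one attempt and no reset: what is moved stays moved. The work goes in short steps, Python scripts to look and compute and a shell command to move; the robot and the scene stay as the last step left them, time stands still between calls to the robot, and variables do not carry over. Pictures are saved under pics/ and viewed, at most 11 in all, crops included, and the job is handed in when it is done.

```bash
mkdir -p pics; ls
python3 - <<'E'
from plant import manip
import cv2,numpy as np
np.set_printoptions(precision=4,suppress=True)
for n in("side","top"):
    cv2.imwrite(f"pics/{n}0.png",manip.grab_frame(n)[:,:,::-1]); c=manip.get_calibration(n); print(n,c["mtx"],c["camera_from_world"])
print(manip.sense())
E
```

```text
pics
side [[585.6174   0.     320.4037]
 [  0.     585.6174 227.5097]
 [  0.       0.       1.    ]] [[-0.9951 -0.0982 -0.0129  0.5511]
 [-0.0677  0.769  -0.6357  0.0737]
 [ 0.0723 -0.6317 -0.7718  1.5262]
 [ 0.      0.      0.      1.    ]]
top [[567.9593   0.     315.4109]
 [  0.     567.9593 242.5144]
 [  0.       0.       1.    ]] [[ 0.0245 -0.9997  0.0092 -0.0012]
 [-0.9974 -0.0251 -0.0679  0.5503]
 [ 0.0681 -0.0075 -0.9976  1.1429]
 [ 0.      0.      0.      1.    ]]
{'time': 0.1, 'joint_positions': array([-1.3395,  0.4941,  1.346 , -0.    ,  1.3025, -0.0955]), 'joint_vel': array([-0.0013, -0.0001, -0.0012, -0.0007,  0.0007, -0.0008]), 'effort': array([  0.0001, -88.0248, -38.2543,   0.0709,   0.0482,  -0.    ]), 'ee_pos': array([ 0.2005, -0.5916,  0.2244]), 'eef_rot': array([-3.0987, -0.5109,  0.0001]), 'contact_force': array([ 0.0597,  0.0405, -0.0037]), 'moment': array([ 0.025 ,  0.0036, -0.0098]), 'gripper_force': 0.0, 'width': 0.9988199127898045}
```

View pics/side0.png

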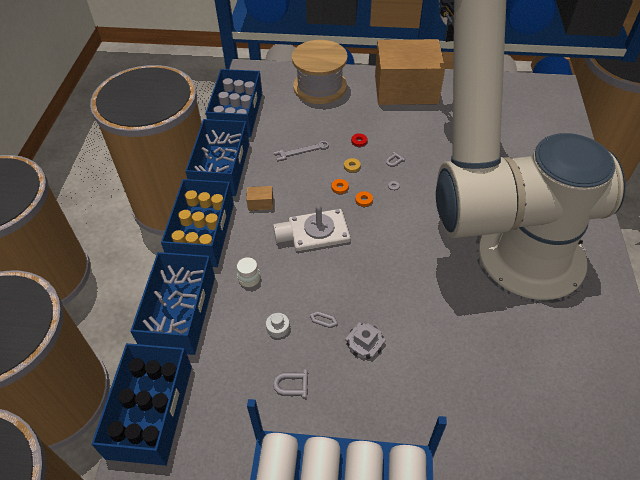

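View pics/top0.png

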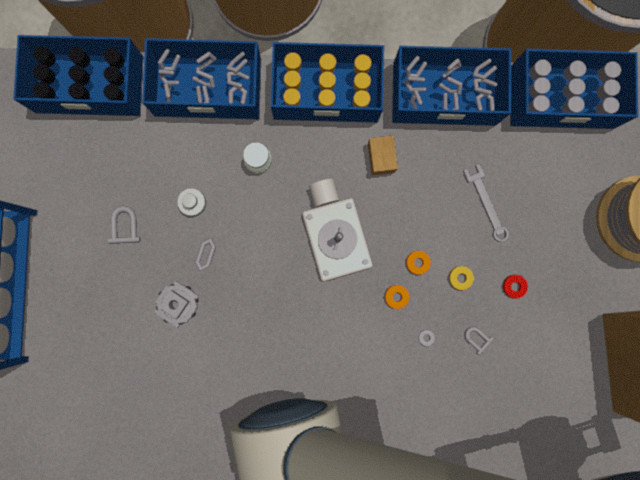

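The side view shows the base at (319,228), the wheel at (366,340), the cap at (278,325) and the rings to the upper right. In the top view:
- **Spacer candidates:** yellow (461,278), orange (418,263), orange (397,297), red (515,287) and the thin washer (427,338). I choose the yellow one, since brass fits.
- **Cap candidates:** knobbed disc (191,202) and jar (257,158). I choose (191,202).
- **Wheel:** (176,304).

Next is one close crop to check these.

```bash
cat > h.py <<'E'
from plant import manip
import cv2,numpy as np
np.set_printoptions(precision=4,suppress=True)
C={n:manip.get_calibration(n) for n in("side","top")}
def ray(n,uv):
    M=C[n]["camera_from_world"];R=M[:3,:3];o=-R.T@M[:3,3]
    return o,R.T@np.linalg.inv(C[n]["mtx"])@np.array([*uv,1.])
def plane(n,uv,z):
    o,d=ray(n,uv);return (o+d*(z-o[2])/d[2])
def tri(a,b):   # top pixel, side pixel
    o1,d1=ray("top",a);o2,d2=ray("side",b)
    s=np.linalg.lstsq(np.c_[d1,-d2],o2-o1,rcond=None)[0]
    p,q=o1+d1*s[0],o2+d2*s[1];return (p+q)/2,np.linalg.norm(p-q)
def proj(n,p):
    q=C[n]["mtx"]@(C[n]["camera_from_world"]@np.array([*p,1.]))[:3];return q[:2]/q[2]
E
python3 - <<'E'
import cv2,numpy as np
t=cv2.imread("pics/top0.png");s=cv2.imread("pics/side0.png")
def c(i,u,v,w=33,h=38,W=266,H=300): return cv2.resize(i[v-h:v+h,u-w:u+w],(W,H),interpolation=cv2.INTER_CUBIC)
cv2.imwrite("pics/crop1.png",np.vstack([np.hstack([c(t,337,240),c(t,176,304),c(t,461,278)]),np.hstack([c(s,319,228),c(s,366,340),c(s,278,325)])]))
E
```

```text
(no output)
```

View pics/crop1.png

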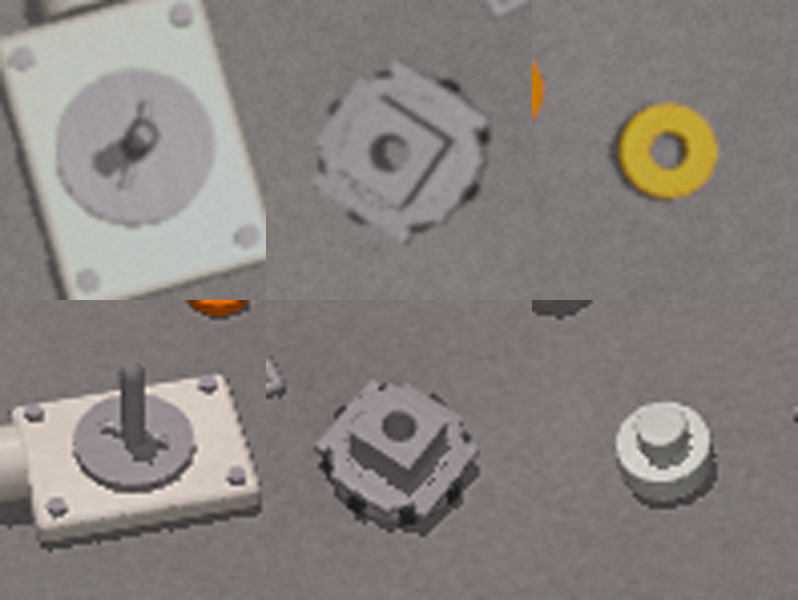

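The crop confirms the choices: the spacer is the yellow ring, the cap is a white disc with a knob, and the wheel is hub up and turned about 35°. The pin ends are at about (143,103) and (123,188) in the top crop, and (105,428) and (170,455) in the side crop.

Run:
```python
from h import *
t=cv2.imread("pics/top0.png");s=cv2.imread("pics/side0.png")
def px(i,cu,cv,u,v,W): return np.array([cu-33+ (u+.5)*66/266-.5, cv-38+(v+.5)*76/300-.5])
T=lambda u,v:px(t,337,240,u,v,0)
S=lambda u,v:px(s,319,228,u,v-300,0)
# base
print("seat",tri(T(136,147),S(135,442)))
print("seat top plane",plane("top",T(136,147),.03),"side",plane("side",S(135,442),.03))
print("shafttop",plane("top",T(145,133),.102),plane("side",S(132,366),.102))
a,b=[plane("top",T(*p),.0365) for p in((143,103),(123,188))];print("pin top",a,b,np.degrees(np.arctan2(*(a-b)[1::-1])))
a,b=[plane("side",S(*p),.0365) for p in((105,428),(170,455))];print("pin side",a,b,np.degrees(np.arctan2(*(a-b)[1::-1])))
W=lambda u,v:px(t,176,304,u-266,v,0)
Ws=lambda u,v:px(s,366,340,u-266,v-300,0)
print("hub bore",tri(W(390,152),Ws(399,426)),plane("top",W(390,152),.044),plane("side",Ws(399,426),.044))
cs=[plane("top",W(*p),.044) for p in((382,97),(452,143),(402,207))]
print("hub corners",cs,[np.degrees(np.arctan2(*(cs[i+1]-cs[i])[1::-1])) for i in(0,1)])
cs=[plane("side",Ws(*p),.044) for p in((350,431),(399,463),(449,425),(401,390))];print("side corners",[np.degrees(np.arctan2(*(cs[i+1]-cs[i])[1::-1])) for i in(0,1,2)],np.mean(cs,0))
def yel(i,u,v,lo,hi,r=22):
    m=cv2.inRange(cv2.cvtColor(i,cv2.COLOR_BGR2HSV),lo,hi);z=np.zeros_like(m);z[v-r:v+r,u-r:u+r]=m[v-r:v+r,u-r:u+r]
    k=cv2.findContours(z,0,1)[0];k=max(k,key=cv2.contourArea);return cv2.fitEllipse(k)
y=[yel(t,461,278,(20,120,80),(35,255,255)),yel(s,352,165,(20,120,80),(35,255,255))]
print(y);print("spacer",tri(y[0][0],y[1][0]),plane("top",y[0][0],.012),plane("side",y[1][0],.009))
K=[px(s,278,325,663-532,420-300,0)]
yk=yel(t,191,202,(0,0,150),(180,60,255),20);print(yk)
sub=cv2.HoughCircles(cv2.resize(cv2.cvtColor(t[182:222,171:211],6),None,fx=8,fy=8,interpolation=2),cv2.HOUGH_GRADIENT,1,30,param1=80,param2=20,minRadius=40,maxRadius=150)
print(None if sub is None else sub[0][:4]/8+[171,182,0])
print("cap knob side",plane("side",K[0],.044),"disc top", plane("side",px(s,278,325,663-532,446-300,0),.024),"top",plane("top",yk[0],.024))
cv2.imwrite("pics/capcrop.png",cv2.resize(t[182:222,171:211],(400,400),interpolation=2))
```

```text
seat (array([ 0.5592, -0.0319,  0.0258]), np.float64(0.0018686373419682827))
seat top plane [ 0.5579 -0.0317  0.03  ] side [ 0.5597 -0.0285  0.03  ]
shafttop [ 0.5593 -0.0325  0.102 ] [ 0.561  -0.0331  0.102 ]
pin top [ 0.5801 -0.0345  0.0365] [ 0.5363 -0.0254  0.0365] -11.678609016592127
pin side [ 0.5801 -0.0336  0.0365] [ 0.5351 -0.0139  0.0365] -23.67512237441857
hub bore (array([0.4197, 0.2914, 0.0422]), np.float64(0.0016047727230995006)) [0.419 0.291 0.044] [0.4206 0.2925 0.044 ]
hub corners [array([0.4464, 0.2961, 0.044 ]), array([0.4243, 0.2608, 0.044 ]), array([0.3918, 0.284 , 0.044 ])] [np.float64(-122.1287222157998), np.float64(144.44741255678431)]
side corners [np.float64(147.7151922890604), np.float64(-134.8894081975732), np.float64(-36.177260255572364)] [0.4201 0.2932 0.044 ]
[((461.0808410644531, 277.6368103027344), (23.06488037109375, 23.72064781188965), 99.55025482177734), ((356.2857971191406, 164.83584594726562), (5.255076885223389, 10.215738296508789), 173.0671844482422)]
spacer (array([ 0.4806, -0.2896,  0.0076]), np.float64(0.0106026890572612)) [ 0.4859 -0.2883  0.012 ] [ 0.4753 -0.2882  0.009 ]
((190.51657104492188, 201.2610321044922), (25.93254852294922, 26.161514282226562), 91.5010986328125)
[[190.9375 202.0625  13.3625]]
cap knob side [0.6285 0.2678 0.044 ] disc top [0.629  0.2739 0.024 ] top [0.6278 0.2695 0.024 ]
```

View pics/capcrop.png

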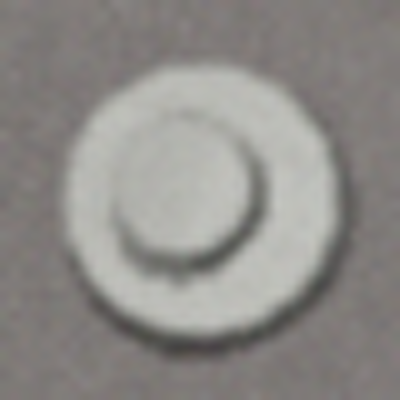

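The cap crop shows the disc centred at crop (206,200), which is pixel (191.1,201.5), and the knob top at (180,182), which is pixel (188.5,199.7). Next I work out the move to a point above the wheel hub, and refine the cap and spacer positions.

```bash
cat >> h.py <<'E'
from scipy.spatial.transform import Rotation as Ro
def to(x,y,z,yaw):
    s=manip.sense();R=Ro.from_rotvec(s["eef_rot"]).as_matrix()
    y0=np.degrees(np.arctan2(R[1,0],R[0,0]))
    d=R.T@(np.array([x,y,z])-s["ee_pos"]);print("shift mm",(d*1e3).round(1),"turn z",round(-((yaw-y0+180)%360-180),1),"yaw now",round(y0,1))
E
python3 - <<'E'
from h import *
t=cv2.imread("pics/top0.png");s=cv2.imread("pics/side0.png")
print("cap knob",plane("top",(188.7,199.9),.044),"disc",plane("top",(191.1,201.5),.024))
m=cv2.inRange(cv2.cvtColor(s[152:178,338:366],cv2.COLOR_BGR2HSV),(10,90,60),(40,255,255))
k=max(cv2.findContours(m,0,1)[0],key=cv2.contourArea);e=cv2.fitEllipse(k);c=np.array(e[0])+[338,152];print(e,c)
print("spacer",tri((461.08,277.64),c),plane("top",(461.08,277.64),.012),plane("side",c,.008))
print("cap tri",tri((188.7,199.9),(278-33+131*.248,325-38+121*.2533)))
to(.48,-.1,.2244,18.7);to(.4195,.2918,.1,55.5)
E
```

```text
cap knob [0.6277 0.269  0.044 ] disc [0.6273 0.2683 0.024 ]
((13.853984832763672, 12.690855026245117), (13.605941772460938, 16.575851440429688), 87.08387756347656) [351.854  164.6909]
spacer (array([ 0.4872, -0.2896,  0.0072]), np.float64(0.0025464413410574865)) [ 0.4859 -0.2883  0.012 ] [ 0.4884 -0.2887  0.008 ]
cap tri (array([0.6276, 0.2691, 0.0435]), np.float64(0.00032823399383691867))
shift mm [ 422.5 -375.9    0.5] turn z 0.0 yaw now 18.7
shift mm [ 490.9 -766.2  125.3] turn z -36.8 yaw now 18.7
```

```bash
python3 -m pendant '422 -376 0 0 0 -12 -1;422 -376 0 0 0 -15 -1;422 -376 0 0 0 -20 -1;422 -376 0 0 0 -20 -1;422 -376 0 0 0 -20 -1;422 -376 0 0 0 -20 -1;422 -376 0 0 0 -20 -1;422 -376 0 0 0 -20 -1;491 -766 100 0 0 -37 -1;491 -766 100 0 0 -37 -1;491 -766 100 0 0 -37 -1;491 -766 100 0 0 -37 -1;491 -766 125 0 0 -37 -1;491 -766 125 0 0 -37 -1;491 -766 125 0 0 -37 -1;491 -766 125 0 0 -37 -1;491 -766 125 0 0 -37 -1;491 -766 125 0 0 -37 -1'
python3 - <<'E'
from h import *
to(.4195,.2918,.034,55.5)
E
```

```text
time: 2.35
ee_pos: [0.4196, 0.2906, 0.0999]
eef_rot: [2.777, 1.468, -0.001]
contact_force: [0.2, -0.1, 0.4]
width: 1.0
gripper_force: 0.0
shift mm [ 0.9 -0.7 65.9] turn z 0.2 yaw now 55.7
```

Run:
```python
from h import *
f=manip.grab_frame("side")[:,:,::-1];g=manip.grab_frame("top")[:,:,::-1]
cv2.imwrite("pics/above.png",np.hstack([cv2.resize(f[250:400,290:440],(400,400),interpolation=2),cv2.resize(g[250:360,120:230],(400,400),interpolation=2)]))
```

```text
(no output)
```

View pics/above.png

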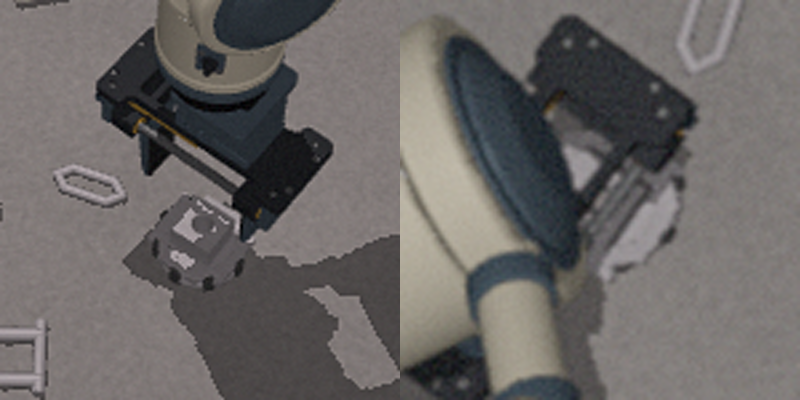

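The gripper stands above the wheel at side-crop (203,222), with its closing line square to the hub. I go down and grip.

```bash
python3 -m pendant '1 -1 40 0 0 0 -1;1 -1 60 0 0 0 -1;1 -1 66 0 0 0 -1;1 -1 66 0 0 0 -1;1 -1 66 0 0 0 1;1 -1 66 0 0 0 1;1 -1 66 0 0 0 1;1 -1 66 0 0 0 1;1 -1 66 0 0 0 1;1 -1 66 0 0 0 1;1 -1 66 0 0 0 1;1 -1 66 0 0 0 1' 30
python3 - <<'E'
from h import *
print(manip.sense()["moment"]);to(.5595,-.0322,.15,72)
E
```

```text
time: 3.95
ee_pos: [0.4194, 0.2926, 0.0339]
eef_rot: [-2.777, -1.468, 0.0]
contact_force: [-0.4, 0.7, -0.4]
width: 0.438
gripper_force: 29.6
[0.154  0.1136 0.0215]
shift mm [-189.5  298.6 -116.1] turn z -16.3 yaw now 55.7
```

```bash
python3 -m pendant '0 0 -40 0 0 0 1;0 0 -90 0 0 0 1;0 0 -116 0 0 0 1;-189 299 -116 0 0 -17 1;-189 299 -116 0 0 -17 1;-189 299 -116 0 0 -17 1;-189 299 -116 0 0 -17 1;-189 299 -116 0 0 -17 1;-189 299 -116 0 0 -17 1;-189 299 -116 0 0 -17 1;-189 299 -116 0 0 -17 1;-189 299 -116 0 0 -17 1'
python3 - <<'E'
from h import *
print(manip.sense()["moment"],manip.sense()["joint_positions"]);to(.5595,-.0322,.15,72)
f=manip.grab_frame("side")[:,:,::-1];g=manip.grab_frame("top")[:,:,::-1]
cv2.imwrite("pics/above2.png",np.hstack([cv2.resize(f[150:260,260:370],(400,400),interpolation=2),cv2.resize(g[190:290,290:390],(400,400),interpolation=2)]))
E
```

```text
time: 5.45
ee_pos: [0.5595, -0.0311, 0.1498]
eef_rot: [-2.528, -1.864, 0.001]
contact_force: [0.7, 0.7, -5.3]
width: 0.437
gripper_force: 29.9
[-0.0364 -0.053   0.0187] [-0.1621  0.49    1.5952  0.0001  1.0572  0.1383]
shift mm [-1.1  0.3 -0.2] turn z 0.8 yaw now 72.8
```

View pics/above2.png

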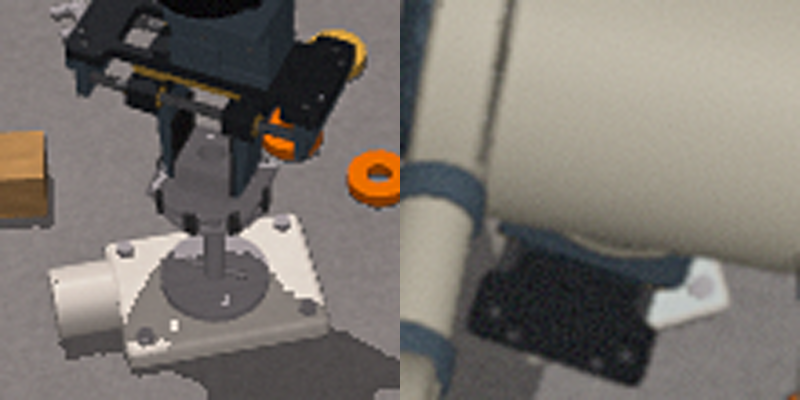

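The side crop shows the wheel (213,200) held over the shaft (214,255). I lower it part-way.

```bash
python3 -m pendant '-1 0 8 0 0 0 1;-1 0 14 0 0 0 1;-1 0 18 0 0 0 1;-1 0 22 0 0 0 1;-1 0 22 0 0 0 1'; python3 -c "from h import *;print(manip.sense()['moment'])"
```

```text
time: 6.18
ee_pos: [0.5597, -0.033, 0.1276]
eef_rot: [-2.53, -1.862, 0.001]
contact_force: [0.2, -0.1, -4.2]
width: 0.433
gripper_force: 29.9
[-0.0743 -0.0831  0.0005]
```

```bash
python3 -m pendant '0 0 15 0 0 0 1;0 0 30 0 0 0 1;0 0 42 0 0 0 1;0 0 50 0 0 0 1;0 0 50 0 0 0 1'; python3 -c "from h import *;print(manip.sense()['moment'])"
```

```text
time: 6.8
ee_pos: [0.5592, -0.0323, 0.0764]
eef_rot: [-2.529, -1.861, 0.001]
contact_force: [1.3, 5.5, -7.6]
width: 0.435
gripper_force: 30.0
[ 1.1174 -0.0894  0.0495]
```

```bash
python3 -m pendant '0.7 0 0 0 0 0 1;1 0 0 0 0 0 1;1 0 2 0 0 0 1;1 0 2 0 0 0 1'; python3 -m pendant '0 0 1 0 0 0 1;0 0 2 0 0 0 1;0 0 2 0 0 0 1'
```

```text
time: 7.3
ee_pos: [0.5601, -0.032, 0.0757]
eef_rot: [-2.53, -1.863, 0.0]
contact_force: [0.1, 1.2, -5.1]
width: 0.438
gripper_force: 30.0
time: 7.68
ee_pos: [0.5601, -0.032, 0.0739]
eef_rot: [-2.53, -1.863, 0.0]
contact_force: [0.3, 2.1, -4.5]
width: 0.437
gripper_force: 30.0
```

```bash
python3 -m pendant '0.3 0 1 0 0 0 1;0.3 0 1.5 0 0 0 1;0.3 0 1.5 0 0 0 1'; python3 -m pendant '0 0 0.5 0 0 0 1;0 0 1 0 0 0 1;0 0 1 0 0 0 1'; python3 -c "from h import *;print(manip.sense()['moment'])"
```

```text
time: 8.05
ee_pos: [0.5603, -0.0318, 0.0724]
eef_rot: [2.53, 1.863, 0.0]
contact_force: [0.6, -0.7, -4.8]
width: 0.435
gripper_force: 30.0
time: 8.43
ee_pos: [0.5602, -0.0318, 0.0714]
eef_rot: [-2.53, -1.862, 0.0]
contact_force: [0.7, -0.1, -3.9]
width: 0.434
gripper_force: 30.0
[-0.0364 -0.0614 -0.0264]
```

```bash
python3 -m pendant '0 0 0.5 0 0 0 1;0 0 1 0 0 0 1;0 0 1 0 0 0 1';python3 -m pendant '0 0 0.5 0 0 0 1;0 0 1 0 0 0 1;0 0 1 0 0 0 1'; python3 -c "from h import *;print(manip.sense()['moment'])"
```

```text
time: 8.8
ee_pos: [0.5602, -0.0317, 0.0704]
eef_rot: [-2.53, -1.863, 0.0]
contact_force: [-0.5, -0.2, -4.1]
width: 0.438
gripper_force: 30.0
time: 9.18
ee_pos: [0.5602, -0.0317, 0.0694]
eef_rot: [-2.53, -1.863, 0.0]
contact_force: [0.1, -0.1, -5.3]
width: 0.439
gripper_force: 30.0
[ 0.0021 -0.0899  0.0029]
```

```bash
python3 -m pendant '0 0 1 0 0 0 1;0 0 2 0 0 0 1;0 0 3 0 0 0 1;0 0 3 0 0 0 1';python3 -m pendant '0 0 1 0 0 0 1;0 0 2 0 0 0 1;0 0 2 0 0 0 1'; python3 -c "from h import *;print(manip.sense()['moment'])"
```

```text
time: 9.68
ee_pos: [0.5602, -0.0317, 0.0663]
eef_rot: [-2.53, -1.863, 0.0]
contact_force: [0.3, -0.5, -4.9]
width: 0.433
gripper_force: 30.0
time: 10.05
ee_pos: [0.5602, -0.0317, 0.0643]
eef_rot: [-2.53, -1.863, 0.0]
contact_force: [-0.0, -0.3, -4.7]
width: 0.436
gripper_force: 30.0
[-0.03   -0.0165 -0.0052]
```

```bash
python3 -m pendant '0 0 0.5 0 0 0 1;0 0 0.9 0 0 0 1;0 0 0.9 0 0 0 1'; python3 -m pendant '0 0 0.4 0 0 0 1;0 0 0.6 0 0 0 1;0 0 0.6 0 0 0 1'
```

```text
time: 10.42
ee_pos: [0.5603, -0.0317, 0.0636]
eef_rot: [2.53, 1.863, 0.0]
contact_force: [-0.0, 0.7, -2.1]
width: 0.437
gripper_force: 30.0
time: 10.8
ee_pos: [0.5603, -0.0317, 0.063]
eef_rot: [2.53, 1.863, 0.0]
contact_force: [-1.1, 0.9, 2.3]
width: 0.437
gripper_force: 30.0
```

Seated: the force climbs at the washer's own rate, with the underside at seat height. I release and lift.

```bash
python3 -m pendant '0 0 0 0 0 0 0.3;0 0 0 0 0 0 -1;0 0 0 0 0 0 -1;0 0 0 0 0 0 -1;0 0 0 0 0 0 -1;0 0 -30 0 0 0 -1;0 0 -80 0 0 0 -1;0 0 -110 0 0 0 -1;0 0 -110 0 0 0 -1'
python3 - <<'E'
from h import *
t=cv2.imread("pics/top0.png")
for n,p in dict(o1=(418,263),o2=(397,297),red=(515,287),sm=(480,340),wa=(427,338),wr=(500,235)).items(): print(n,plane("top",p,.006))
to(.4865,-.2888,.08,72.8);to(.4865,-.2888,.08,20)
E
```

```text
time: 11.92
ee_pos: [0.5615, -0.0319, 0.1752]
eef_rot: [2.527, 1.861, 0.005]
contact_force: [0.3, 0.1, -0.5]
width: 0.999
gripper_force: 0.0
o1 [ 0.5139 -0.2005  0.006 ]
o2 [ 0.443  -0.1581  0.006 ]
red [ 0.4694 -0.4016  0.006 ]
sm [ 0.3593 -0.3297  0.006 ]
wa [ 0.3608 -0.2209  0.006 ]
wr [ 0.5763 -0.3703  0.006 ]
shift mm [-267.6    4.3   95. ] turn z -0.1 yaw now 72.7
shift mm [-267.6    4.3   95. ] turn z 52.7 yaw now 72.7
```

```bash
python3 -m pendant '-268 4 0 0 0 0 -1;-268 4 0 0 0 0 -1;-268 4 0 0 0 0 -1;-268 4 0 0 0 0 -1;-268 4 20 0 0 0 -1;-268 4 60 0 0 0 -1;-268 4 95 0 0 0 -1;-268 4 95 0 0 0 -1;-268 4 95 0 0 0 -1'
python3 - <<'E'
from h import *
to(.487,-.2883,.0135,72.7)
f=manip.grab_frame("side")[:,:,::-1];g=manip.grab_frame("top")[:,:,::-1]
cv2.imwrite("pics/sp.png",np.hstack([cv2.resize(f[105:215,290:400],(400,400),interpolation=2),cv2.resize(f[170:270,270:370],(400,400),interpolation=2)]))
E
```

```text
time: 13.05
ee_pos: [0.4848, -0.289, 0.0786]
eef_rot: [2.529, 1.863, 0.0]
contact_force: [0.6, -0.0, 0.1]
width: 1.0
gripper_force: 0.0
shift mm [ 1.3  1.9 65.1] turn z 0.0 yaw now 72.7
```

View pics/sp.png

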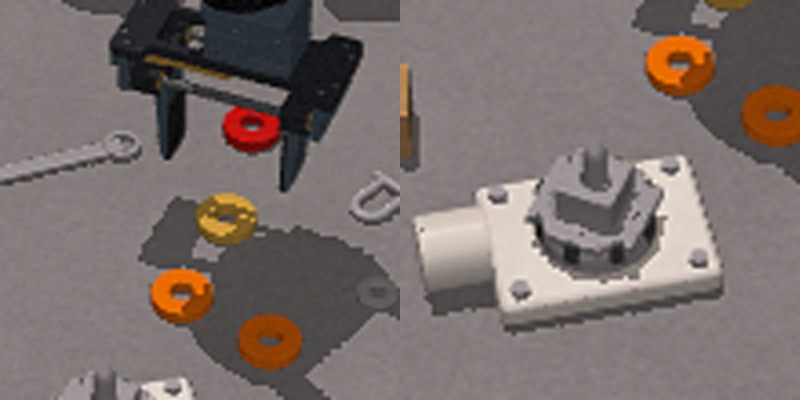

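The picture shows the wheel seated flat, with the shaft about 28 mm proud at crop (597,160), and the open gripper above the yellow ring (227,218). I go down and grip.

```bash
python3 -m pendant '1 1 40 0 0 0 -1;1 1 60 0 0 0 -1;1 1 65 0 0 0 -1;1 1 65 0 0 0 -1;1 1 65 0 0 0 1;1 1 65 0 0 0 1;1 1 65 0 0 0 1;1 1 65 0 0 0 1;1 1 65 0 0 0 1;1 1 65 0 0 0 1;1 1 65 0 0 0 1' 20
python3 - <<'E'
from h import *
to(.5602,-.0317,.130,72.7)
E
```

```text
time: 14.52
ee_pos: [0.4857, -0.2882, 0.013]
eef_rot: [2.53, 1.863, 0.0]
contact_force: [-0.4, 0.7, 3.8]
width: 0.545
gripper_force: 20.0
shift mm [ 267.1   -5.1 -117. ] turn z 0.0 yaw now 72.7
```

```bash
python3 -m pendant '0 0 -40 0 0 0 1;0 0 -90 0 0 0 1;0 0 -117 0 0 0 1;267 -5 -117 0 0 0 1;267 -5 -117 0 0 0 1;267 -5 -117 0 0 0 1;267 -5 -117 0 0 0 1;267 -5 -117 0 0 0 1;267 -5 -117 0 0 0 1;267 -5 -117 0 0 0 1'
python3 - <<'E'
from h import *
to(.5602,-.0317,.0875,72.7)
f=manip.grab_frame("side")[:,:,::-1]
cv2.imwrite("pics/sp2.png",cv2.resize(f[150:250,270:370],(500,500),interpolation=2))
E
```

```text
time: 15.78
ee_pos: [0.5599, -0.0328, 0.1297]
eef_rot: [-2.53, -1.862, 0.001]
contact_force: [-0.5, -0.6, -0.7]
width: 0.542
gripper_force: 20.0
shift mm [ 1.2  0.  42.2] turn z -0.0 yaw now 72.7
```

View pics/sp2.png

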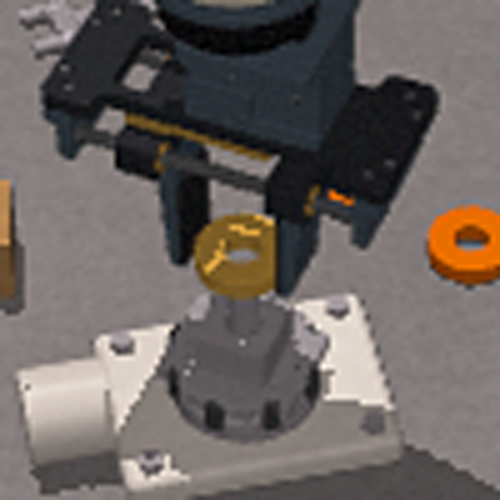

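The ring (240,255) hangs over the shaft (241,315). I lower it.

```bash
python3 -m pendant '0.3 0 8 0 0 0 1;0.3 0 14 0 0 0 1;0.3 0 19 0 0 0 1;0.3 0 24 0 0 0 1;0.3 0 24 0 0 0 1'; python3 -c "from h import *;print(manip.sense()['moment']);to(.5602,-.0317,.0875,72.7)"
```

```text
time: 16.45
ee_pos: [0.5601, -0.0314, 0.1055]
eef_rot: [-2.529, -1.862, 0.001]
contact_force: [0.8, -0.6, -1.0]
width: 0.541
gripper_force: 20.0
[-0.0499 -0.0782  0.0223]
shift mm [-0.3  0.2 18. ] turn z 0.0 yaw now 72.7
```

```bash
python3 -m pendant '0 0 8 0 0 0 1;0 0 14 0 0 0 1;0 0 16 0 0 0 1;0 0 16 0 0 0 1'; python3 -m pendant '0 0 1 0 0 0 1;0 0 2 0 0 0 1;0 0 2 0 0 0 1'
```

```text
time: 16.95
ee_pos: [0.5603, -0.0315, 0.0898]
eef_rot: [-2.53, -1.862, 0.0]
contact_force: [0.3, 1.2, -0.5]
width: 0.542
gripper_force: 20.0
time: 17.32
ee_pos: [0.5603, -0.0314, 0.0879]
eef_rot: [-2.53, -1.863, 0.0]
contact_force: [-0.3, 0.3, -1.6]
width: 0.545
gripper_force: 20.0
```

```bash
python3 -m pendant '0 0 0.6 0 0 0 1;0 0 1 0 0 0 1;0 0 1 0 0 0 1'; python3 -m pendant '0 0 0.3 0 0 0 1;0 0 0.6 0 0 0 1;0 0 0.6 0 0 0 1'
```

```text
time: 17.7
ee_pos: [0.5603, -0.0315, 0.0869]
eef_rot: [-2.53, -1.863, 0.0]
contact_force: [1.2, -0.6, -1.2]
width: 0.542
gripper_force: 20.0
time: 18.08
ee_pos: [0.5603, -0.0315, 0.0863]
eef_rot: [-2.53, -1.863, -0.0]
contact_force: [-0.1, 0.3, -1.2]
width: 0.547
gripper_force: 20.0
```

```bash
python3 -m pendant '0 0 0.4 0 0 0 1;0 0 0.7 0 0 0 1;0 0 0.7 0 0 0 1'; python3 -m pendant '0 0 0.3 0 0 0 1;0 0 0.5 0 0 0 1;0 0 0.5 0 0 0 1'
```

```text
time: 18.45
ee_pos: [0.5603, -0.0315, 0.0857]
eef_rot: [2.53, 1.863, 0.0]
contact_force: [-0.1, 0.3, 1.5]
width: 0.543
gripper_force: 20.0
time: 18.82
ee_pos: [0.5604, -0.0315, 0.0852]
eef_rot: [2.53, 1.863, 0.0]
contact_force: [-0.7, 0.6, 5.2]
width: 0.545
gripper_force: 20.0
```

```bash
python3 -m pendant '0 0 0 0 0 0 0.3;0 0 0 0 0 0 -1;0 0 0 0 0 0 -1;0 0 0 0 0 0 -1;0 0 0 0 0 0 -1;0 0 -30 0 0 0 -1;0 0 -60 0 0 0 -1;0 0 -85 0 0 0 -1;0 0 -85 0 0 0 -1;0 0 -85 0 0 0 -1'
python3 - <<'E'
from h import *
to(.6277,.2692,.1,72.7)
f=manip.grab_frame("side")[:,:,::-1]
cv2.imwrite("pics/sp3.png",cv2.resize(f[150:250,270:370],(500,500),interpolation=2))
E
```

```text
time: 20.08
ee_pos: [0.5599, -0.0314, 0.1695]
eef_rot: [-2.529, -1.862, 0.001]
contact_force: [0.3, -0.6, -0.8]
width: 0.997
gripper_force: 0.0
shift mm [307.2 -24.5  69.5] turn z 0.0 yaw now 72.7
```

View pics/sp3.png

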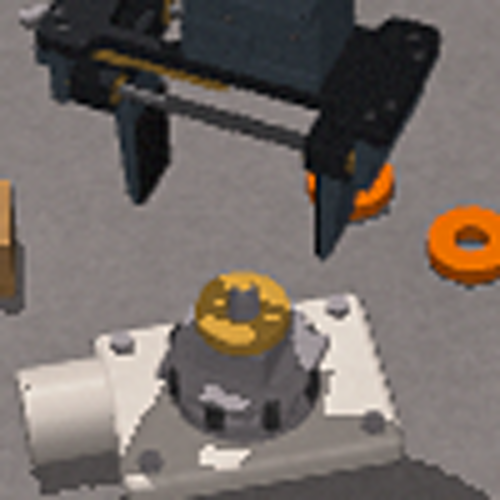

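The spacer (243,315) lies flat on the hub with the shaft end through it, and the gripper is clear. Next is the cap.

```bash
python3 -m pendant '307 -24 0 0 0 0 -1;307 -24 0 0 0 0 -1;307 -24 0 0 0 0 -1;307 -24 0 0 0 0 -1;307 -24 0 0 0 0 -1;307 -24 40 0 0 0 -1;307 -24 70 0 0 0 -1;307 -24 70 0 0 0 -1;307 -24 70 0 0 0 -1;307 -24 70 0 0 0 -1'
python3 - <<'E'
from h import *
to(.6277,.2692,.0365,72.7)
E
```

```text
time: 21.38
ee_pos: [0.6294, 0.2689, 0.1015]
eef_rot: [2.53, 1.862, 0.003]
contact_force: [-0.4, -0.4, 0.1]
width: 1.001
gripper_force: 0.0
shift mm [-0.3 -1.8 65. ] turn z 0.0 yaw now 72.7
```

```bash
python3 -m pendant '0 -1 35 0 0 0 -1;0 -1 55 0 0 0 -1;0 -1 63 0 0 0 -1;0 -1 63 0 0 0 -1;0 -1 63 0 0 0 1;0 -1 63 0 0 0 1;0 -1 63 0 0 0 1;0 -1 63 0 0 0 1;0 -1 63 0 0 0 1;0 -1 63 0 0 0 1;0 -1 63 0 0 0 1;0 -1 63 0 0 0 1' 20
python3 - <<'E'
from h import *
to(.5603,-.0315,.150,72.7)
E
```

```text
time: 22.88
ee_pos: [0.6276, 0.2691, 0.0371]
eef_rot: [-2.53, -1.863, 0.0]
contact_force: [0.1, -0.2, -0.1]
width: 0.32
gripper_force: 20.0
shift mm [-307.    25.  -112.9] turn z 0.0 yaw now 72.7
```

```bash
python3 -m pendant '0 0 -40 0 0 0 1;0 0 -80 0 0 0 1;0 0 -113 0 0 0 1;0 0 -113 0 0 0 1;-307 25 -113 0 0 0 1;-307 25 -113 0 0 0 1;-307 25 -113 0 0 0 1;-307 25 -113 0 0 0 1;-307 25 -113 0 0 0 1;-307 25 -113 0 0 0 1;-307 25 -113 0 0 0 1;-307 25 -113 0 0 0 1'
python3 - <<'E'
from h import *
to(.5603,-.0315,.1225,72.7)
f=manip.grab_frame("side")[:,:,::-1]
cv2.imwrite("pics/cap2.png",cv2.resize(f[150:250,270:370],(500,500),interpolation=2))
E
```

```text
time: 24.38
ee_pos: [0.5602, -0.0304, 0.1496]
eef_rot: [-2.528, -1.864, 0.001]
contact_force: [0.6, -0.5, -2.2]
width: 0.317
gripper_force: 20.0
shift mm [-1.   0.4 27.1] turn z 0.1 yaw now 72.8
```

View pics/cap2.png

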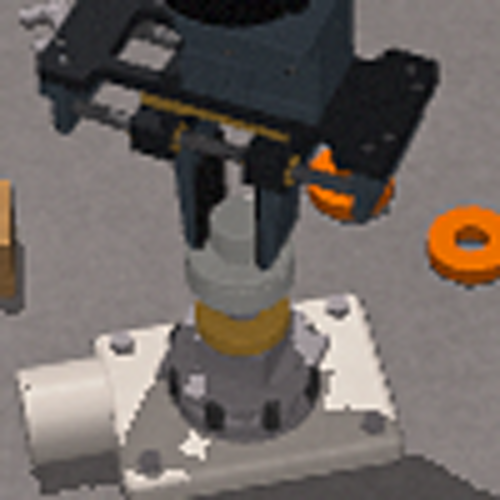

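The cap disc (241,270) is centred above the spacer (241,325). I lower it.

```bash
python3 -m pendant '0 0 5 0 0 0 1;0 0 9 0 0 0 1;0 0 12 0 0 0 1;0 0 15 0 0 0 1;0 0 15 0 0 0 1'; python3 -m pendant '0 0 2 0 0 0 1;0 0 5 0 0 0 1;0 0 8 0 0 0 1;0 0 8 0 0 0 1;0 0 8 0 0 0 1'; python3 -c "from h import *;print(manip.sense()['moment']);to(.5603,-.0315,.122,72.7)"
```

```text
time: 25.05
ee_pos: [0.5602, -0.0315, 0.1349]
eef_rot: [-2.53, -1.862, 0.0]
contact_force: [-1.0, -0.3, -1.9]
width: 0.322
gripper_force: 20.0
time: 25.68
ee_pos: [0.5602, -0.0315, 0.1271]
eef_rot: [-2.53, -1.862, 0.0]
contact_force: [-1.2, -0.5, -2.7]
width: 0.323
gripper_force: 20.0
[-0.0942 -0.037  -0.0134]
shift mm [-0.   0.1  5.1] turn z 0.0 yaw now 72.7
```

```bash
python3 -m pendant '0 0 2 0 0 0 1;0 0 4 0 0 0 1;0 0 4.5 0 0 0 1;0 0 4.5 0 0 0 1'; python3 -m pendant '0 0 0.4 0 0 0 1;0 0 0.8 0 0 0 1;0 0 0.8 0 0 0 1';  python3 -m pendant '0 0 0.4 0 0 0 1;0 0 0.6 0 0 0 1;0 0 0.6 0 0 0 1'
```

```text
time: 26.18
ee_pos: [0.5603, -0.0315, 0.1225]
eef_rot: [-2.53, -1.863, 0.0]
contact_force: [-0.7, -0.6, -3.2]
width: 0.321
gripper_force: 20.0
time: 26.55
ee_pos: [0.5603, -0.0315, 0.1219]
eef_rot: [2.53, 1.863, 0.0]
contact_force: [-1.4, 0.0, -0.7]
width: 0.323
gripper_force: 20.0
time: 26.92
ee_pos: [0.5603, -0.0314, 0.1213]
eef_rot: [2.53, 1.863, 0.0]
contact_force: [-3.3, 1.4, 4.3]
width: 0.321
gripper_force: 20.0
```

The cap is down, with 4 N up. I release and lift clear.

```bash
python3 -m pendant '0 0 0 0 0 0 0.5;0 0 0 0 0 0 -1;0 0 0 0 0 0 -1;0 0 0 0 0 0 -1;0 0 0 0 0 0 -1;0 0 -30 0 0 0 -1;0 0 -80 0 0 0 -1;0 0 -110 0 0 0 -1;-150 0 -110 0 0 0 -1;-150 0 -110 0 0 0 -1;-150 0 -110 0 0 0 -1;-150 0 -110 0 0 0 -1;-150 0 -110 0 0 0 -1'
python3 - <<'E'
from h import *
f=manip.grab_frame("side")[:,:,::-1];g=manip.grab_frame("top")[:,:,::-1]
cv2.imwrite("pics/end.png",np.hstack([cv2.resize(f[160:250,270:360],(350,350),interpolation=2),cv2.resize(f[90:390,220:450],(268,350))]))
a=cv2.imread("pics/side0.png")
E
```

```text
time: 28.55
ee_pos: [0.5159, -0.1742, 0.2312]
eef_rot: [-2.53, -1.862, -0.0]
contact_force: [0.1, -0.5, -0.5]
width: 1.0
gripper_force: 0.0
```

View pics/end.png

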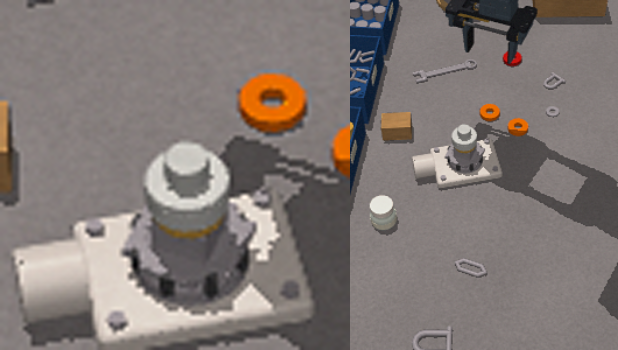

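The stack stands straight: cap (187,185) on spacer (187,228) on wheel. The gripper is clear and the other goods have not moved.

```bash
python3 -c "from plant import manip;print(manip.finish_job())"
```

```text
the job is handed in; nothing more can be done
None
```

The windlass is rebuilt and handed in at about 29 s: the wheel went down over the cross-pin onto the seat without needing to be turned, then the spacer and cap went on fully down, with contact forces of about 8 N or less in every reading, everything released and the other goods left in place.

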